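# Seat the block on its parallels in the vise

## Task

The aluminium block has ridden up crooked in the vise and one of the two steel parallels under it has slid out sideways. Push that parallel back in until its end is flush with the side of the vise, then use the soft-face mallet, gently, to tap or press the block down level until it sits hard on both parallels and a firm push no longer moves either end. Put the mallet back on its black mat, and leave the other things on the bench where they are.

Things in the scene. Friction and masses are not known exactly. Their poses are not given: they have to be found in the camera images.
- vise: grey machine vise bolted on a dark packing plate 250 x 150 mm, immovable. Origin below the middle of the jaw gap on the plate, 6 to 18 mm above the bench; x along the screw (tommy bar, moving jaw at -x, fixed jaw at +x), y along the jaws, z up. Body and jaws are 90 mm wide (sides at y = +-45 mm; lugs further out are under 20 mm high). Bed at z = 40 mm, jaw tops at 78 mm; gap x -20 to 20 mm
- bed (a point): middle of the vise's flat bed, below the block, 40 mm above the packing plate. Moving jaw: x -77 to -20 mm; fixed jaw: x 20 to 69 mm; nut block and screw from x -70 to -160 mm, up to 36 mm above the bed
- work_top (a point): centre of the flat top of the bare aluminium block clamped in the gap; axes as the vise when level. 40 mm across the gap (x), 60 mm along the jaws (y), 30 mm high. Seated and level its top is 46 mm above the bed; at the start its middle is 5 to 8 mm higher and it is tipped up to 0.09 rad about x, either y end higher
- work: the same block; origin at the centre of its underside. The jaws grip it: under about 14 N it does not move; pushed harder it creeps down (near one y end, that end tips down) and stays, so resistance alone does not mean it is seated. Seated it gives no more: only when 22 N, 20 mm off the middle on each side, moves it no further is it tight. Over 45 N mars it; 30 mm/s onto the seated block gives 40 N
- par_far_mid (a point): centre of the parallel standing on the bed along the fixed jaw (vise x = +15.5 mm): bright steel strip 8 mm thick (x), 90 mm long (y), 16 mm high, loose until the block sits on it. At the start it sticks out 14 to 30 mm at the vise's +y side. Its ends are flush when its centre is at vise y = 0: a finger wider than the strip that pushes it in then stops on the side of the fixed jaw
- par_near_mid (a point): centre of the second, equal parallel, along the moving jaw (vise x = -15.5 mm). It is flush already at the start
- mallet_head (a point): middle of the head of the soft-face mallet. The head is an upright round bar, 32 mm diameter, 80 mm high, yellow plastic faces, standing on one face; z along the head, x along the handle, which leaves the head level at half height (radius 6 mm to 48 mm from the head's axis, then a wooden grip of radius 10.5 mm to 188 mm)
- mallet: the same mallet; origin at the centre of its lower face, 40 mm below the middle of the head. 0.25 to 0.45 kg, most of it in the head; steady when gripped by the upper half of the head, fingers closing across the handle; stands by itself on its face
- mat: black rubber mat 200 x 110 mm, 3 mm thick, fixed on the bench; origin at the middle of its underside, x along its length. The mallet stands on it at the start, its handle roughly along +x of the mat
- solder_spool: upright steel-coloured solder spool, 52 mm diameter, 50 mm high; origin under its centre; to be left alone
- screwdriver: screwdriver 170 mm long lying on the bench; to be left alone
- caliper: digital caliper about 170 mm long lying on the bench; to be left alone
Things that resemble listed ones, but are neither listed nor needed, are in the scene too. Of the things like the mallet, leave any that is pink or red; of the rest the larger one is meant.

How it is judged:
On the way, in this order (a step that is already met when the one before it is completed fails the run):
1. the slid-out parallel is pushed back flush while the block is still up (y of par_far_mid in the frame of vise between -0.004 and 0.004 m), for 0.1 s.
2. the mallet bears on the block (contact force between mallet and work above 5 N).
3. the block, down on both parallels and level, is driven home with a firm push of the mallet (z of work_top in the frame of vise below 0.0865 m and angle between work_top's own z axis and vertical below 0.02 rad and contact force between mallet and work above 18 N), for 0.03 s.
At the end, for the whole second after the job is handed in: the block is level within 0.02 rad and down on both parallels (top within 0.5 mm of 86 mm above the vise's origin); both parallels are flush with the vise's sides within 4 mm; the mallet's head rests on the mat (all of step 1 and z of work_top in the frame of vise below 0.0865 m and angle between work_top's own z axis and vertical below 0.02 rad and y of par_near_mid in the frame of vise between -0.004 and 0.004 m and x of mallet_head in the frame of mat between -0.1 and 0.1 m and y of mallet_head in the frame of mat between -0.055 and 0.055 m and height (world z) of mallet_head below 0.05 m and linear speed of mallet below 0.02 m/s); the robot touches nothing.
It fails at once if the block is struck or pressed harder than 45 N (contact force between mallet and work above 45 N).
It fails at once if the gripper itself pushes on the block (contact force between the fingers and work above 8 N).
It fails at once if the spool, screwdriver or caliper is moved more than 20 mm (distance of any of solder_spool, screwdriver, caliper from where it was at the start of the episode above 0.02 m).
It also fails if it takes over 72 s, if anything falls off the work surface, if the arm or the gripper's body presses on something with over 40 N, if the wrist force passes 120 N, or if a joint passes its speed limit or range.

## Robot

A 6-joint arm with a two-finger parallel gripper is mounted at the origin on the work surface. World frame = base frame: x ahead of the robot, y to its left, z up, the work surface at z = 0. Lengths are in m, angles in rad, forces in N, time in s.
With the tool pointing down it reaches from about 0.35 to 0.975 m from the base axis. Payload 4.9 kg.
Tool frame: the origin (TCP) lies between the finger pads; the fingertips stand 19 mm ahead of it and the grasp point (between the pads) is the TCP; z points along the fingers, y is the line along which they close (so a half turn about z gives the same grasp; the last joint's range is limited). The gripper opens to 85 mm and grips with 20 to 120 N. Pads are 22 mm wide; open, the fingers measure 114 mm over their backs; the gripper's body (76 mm by 85 mm) begins 54 mm behind the grasp point. The pads swing forward as they close: fully open they stand 13 mm farther back than shut.
Start: joints at [-1.328, 0.053, 1.613, -0, 1.476, -0.119], TCP at [0.221, -0.585, 0.229] pointing down, gripper open.
Joint ranges: [-3.01, 3.01], [-1.01, 2.22], [0.06, 2.58], [-1.02, 4.17], [0.09, 2.62], [-3.14, 3.14]. Speed limits (rad/s): [2.57, 2.57, 3.14, 3.14, 3.14, 3.14].

## Interface

Orientations are given as a rotation vector (axis times angle).
In Python, from station import ctrl gives the robot as it stands. The module is installed in compiled form; this text tells all that it offers.
- The arm moves only by the tool servo_tool, never from a script. Its argument "increments" is a list that holds one entry, the list of rows, each a list of 5 numbers: the finger opening in cm, from 0 to 8.54, then the shift along the tool's x, y, z in cm, then the turn about the tool's z in degrees. A call has 1 to 5 rows; each row is the pose to reach, as a shift and turn from the pose commanded when the call began, along the tool's axes at that moment; what a row does not reach only later rows make up. A row lasts 1/10 s, in which the tool goes at most 50 mm and 8.59 degrees, less where a joint would pass 70% of its speed; a pose out of reach is approached as far as the arm can. A call with a gripper value outside its range is refused whole. The fingers move at their own pace and stop on an object; "newtons" is the grip in N (left out, the last holds). Time passes only in rows, so rows that repeat a pose let the fingers close. It gives the time, the measured TCP pose, the force, the opening and the grip force at its end, in the units of the state.
- ctrl.get_obs(): the state, without advancing time (a new reading comes with each control period).
- ctrl.get_image(name): name is "scene" or "top" or "wrist"; returns a dict with "img" (420x560x3 uint8, red, green, blue), "fx", "fy", "cx", "cy" (pixels), "rvec" (rotation vector, rad) and "tvec" (3), from world to camera coordinates, as OpenCV has them; the wrist camera has in their place "mount" (4x4, takes a point from camera to tool coordinates, whose origin is the TCP and whose axes are the flange's). Camera axes: x right, y down, z forward; pixel columns grow to the right and rows downward; lengths in m; the calibration is good to about 2 mm. A picture is of the moment at which its call begins: read the wrist's pose just before it. There is no depth.
- ctrl.finish_job(): hands the job in; it is judged then, once.
The state is a dict: "t": time; "q": joint angles; "dq": joint speeds; "effort": joint torques, N m; "tool_pos": TCP position; "tool_rot": TCP orientation; "contact_force": force on the tool from outside, world axes, zero at the start; "wrist_torque": the same for the moment, N m; "opening": finger opening in m; "grip_force": force on a finger pad.
Only numpy, scipy, OpenCV 4.12 (cv2) and the standard library are available. Lean on these libraries where they do the work, as an engineer would, in place of code of your own. Each camera call takes 0.05 s, during which the arm holds its last target. There are 200 camera calls.

## Working session

There is one attempt and no reset: what is moved stays moved. The work goes in short steps, Python scripts to look and compute and a tool call to move; the robot and the scene stay as the last step left them, time stands still between calls to the robot, and variables do not carry over. Pictures are saved under pics/ and viewed, at most 10 in all, crops included, and the job is handed in when it is done.

Besides the shell and the picture viewer there is one more tool, called after ">>>" by a JSON object that holds its "name" and its "arguments". servo_tool: Moves the arm, as the interface text tells. Its arguments: {"type":"object","properties":{"increments":{"type":"array"},"newtons":{"type":"number"}},"required":["increments"]}

```bash
mkdir -p pics
cat > h.py <<'E'
import numpy as np, cv2
from scipy.spatial.transform import Rotation as R
from station import ctrl
def save(n,f):
    o=ctrl.get_obs(); d=ctrl.get_image(n); cv2.imwrite(f'pics/{f}.png',d['img'][:,:,::-1]); d['obs']=o
    np.save(f'pics/{f}.npy',d,allow_pickle=True); return d
def load(f): return np.load(f'pics/{f}.npy',allow_pickle=True).item()
def cam(d):
    if 'mount' in d:
        o=d['obs']; T=np.eye(4); T[:3,:3]=R.from_rotvec(o['tool_rot']).as_matrix(); T[:3,3]=o['tool_pos']
        T=T@d['mount']; return T[:3,:3],T[:3,3]
    M=R.from_rotvec(d['rvec']).as_matrix(); return M.T,-M.T@np.array(d['tvec'])
def px2w(d,u,v,z):
    A,c=cam(d); r=A@np.array([(u-d['cx'])/d['fx'],(v-d['cy'])/d['fy'],1]); return c+r*(z-c[2])/r[2]
def w2px(d,p):
    A,c=cam(d); q=A.T@(np.array(p)-c); return np.array([d['fx']*q[0]/q[2]+d['cx'],d['fy']*q[1]/q[2]+d['cy']])
E
python3 - <<'E'
from h import *
a=save('scene','s0');b=save('top','t0');w=save('wrist','w0')
for d in(a,b,w):print(d['fx'],cam(d))
o=ctrl.get_obs();print(o)
cv2.imwrite('pics/st.png',cv2.resize(np.hstack([a['img'],w['img']])[:,:,::-1],(800,300)))
cv2.imwrite('pics/t0b.png',cv2.resize(b['img'][:,:,::-1],(800,600),interpolation=cv2.INTER_CUBIC))
E
```

```text
520.3787009028174 (array([[-0.27944247,  0.8188191 , -0.5014451 ],
       [ 0.96007616,  0.24528604, -0.13449359],
       [ 0.01287156, -0.5190087 , -0.85467204]]), array([1.11820706, 0.09139377, 1.21613714]))
544.9727704459199 (array([[ 0.01888851, -0.98835792,  0.15096968],
       [-0.99981358, -0.01927661, -0.00110752],
       [ 0.00400481, -0.15092062, -0.98853777]]), array([ 0.22894354, -0.07656042,  1.72938825]))
316.4868798921805 (array([[ 0.35436256, -0.90205616, -0.24641805],
       [-0.93510696, -0.34225048, -0.09186724],
       [-0.00146729,  0.26298155, -0.96479975]]), array([ 0.28285999, -0.56117216,  0.37291964]))
{'t': 0.15, 'q': array([-1.32803934e+00,  5.31922741e-02,  1.61395841e+00,  2.39473815e-05,
        1.47598081e+00, -1.18992144e-01]), 'dq': array([ 9.92407815e-04, -3.17622180e-03, -3.62773033e-03,  2.05181302e-03,
        7.17155135e-04, -9.15351628e-05]), 'effort': array([ 6.03315448e-05, -3.94241202e+01, -3.70722163e+01, -1.63053487e-04,
        4.67656500e-03, -6.09565816e-06]), 'tool_pos': array([ 0.22109072, -0.58408177,  0.22846552]), 'tool_rot': array([-3.08883140e+00, -5.64860827e-01,  1.12059466e-04]), 'contact_force': array([ 0.5830707 , -0.20625036, -0.43704791]), 'wrist_torque': array([-0.00820484, -0.04264071, -0.00067517]), 'grip_force': 0.0, 'opening': 0.08545316319615924}
```

View pics/t0b.png

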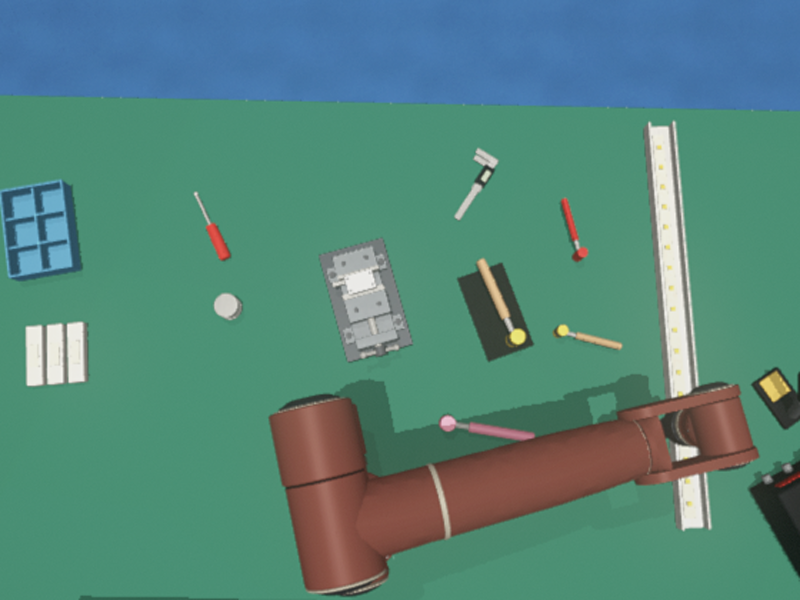

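View pics/s0.png

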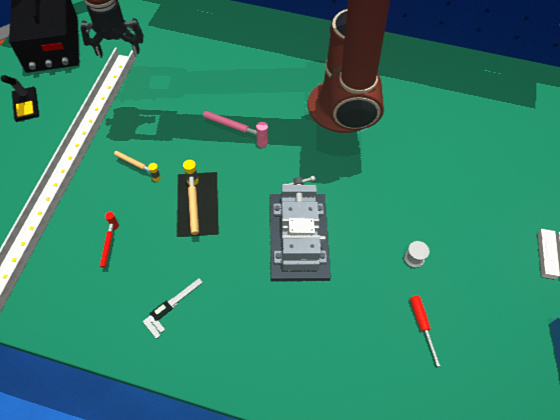

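The top view (800x600) shows four mallet-like objects: the yellow one on the mat, head (517,337); a small yellow one (563,330); a pink one (447,423); a red one (582,254). I choose the large yellow one on the black mat. The vise is at (365,300) with its tommy bar towards the robot, and the parallel sticks out on the left (+y). Next I check both in close crops.

Run:
```python
from h import *
a=load('s0')['img'];b=load('t0')['img']
f=lambda i,x,y,w,h,W,H:cv2.resize(i[y:y+h,x:x+w,::-1],(W,H),interpolation=cv2.INTER_CUBIC)
p1=f(b,215,160,80,100,400,500); p2=f(a,260,165,80,120,400,600)[:500]
# p1 5x: u=215+x/5; p2 5x: u=260+(x-400)/5, v=165+y/5
cv2.imwrite('pics/c1.png',np.hstack([p1,p2]))
d=load('t0')
for n,u,v,z in [('malletheadtop',517,337,.083),('gripend',483,262,.043),('small',563,330,.05),('pl',319,254,.012),('pl',382,238,.012),('pl',412,343,.012),('pl',348,362,.012),('mat',458,278,.003),('mat',504,263,.003),('mat',533,345,.003),('mat',489,360,.003),('spool',227,304,.05)]:
  print(n,px2w(d,u*.7,v*.7,z).round(4))
```

```text
malletheadtop [ 0.3945 -0.3385  0.083 ]
gripend [ 0.5632 -0.2706  0.043 ]
small [ 0.415  -0.4437  0.05  ]
pl [0.5804 0.0947 0.012 ]
pl [ 0.62   -0.0461  0.012 ]
pl [ 0.3839 -0.1175  0.012 ]
pl [0.3393 0.0227 0.012 ]
mat [ 0.5333 -0.219   0.003 ]
mat [ 0.5697 -0.3227  0.003 ]
mat [ 0.3854 -0.3868  0.003 ]
mat [ 0.3502 -0.289   0.003 ]
spool [0.4578 0.2873 0.05  ]
```

View pics/c1.png

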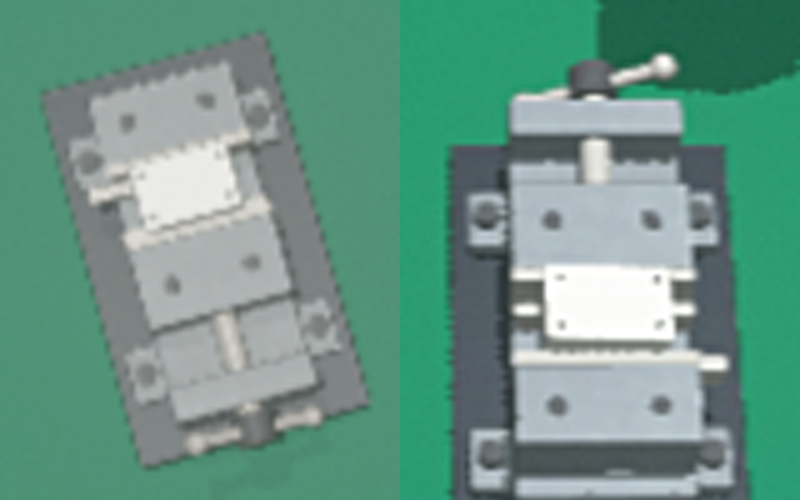

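The crops show the block top (left crop, centre (188,186)), the parallel sticking out on the +y side at the fixed jaw (left (110,192), right (710,362)), and the tommy bar at -x. Now I work out the move towards the vise.

```bash
cat >> h.py <<'E'
def tool():
    o=ctrl.get_obs(); return np.array(o['tool_pos']),R.from_rotvec(o['tool_rot']).as_matrix(),o
def go(p,xdir=None):
    """shift in cm along tool axes to p, turn about tool z (deg) to bring tool x to angle xdir (deg, world)"""
    P,A,o=tool(); s=A.T@(np.array(p)-P)*100; r=None
    if xdir is not None:
        v=A.T@np.array([np.cos(np.radians(xdir)),np.sin(np.radians(xdir)),0]); r=np.degrees(np.arctan2(v[1],v[0]))
    return s.round(2),r
E
python3 - <<'E'
from h import *
d=load('t0');P,A,o=tool();print(A.round(3));print(load('w0')['mount'].round(3))
c=px2w(d,215+188/5,160+186/5,.105);print('block',c, px2w(d,215+97/5,160+195/5,.066))
s=load('s0');print('scene block',px2w(s,260+208/5,165+302/5,.105))
y=np.array([-.289,.957,0]);x=np.array([.957,.289,0])
for xd in (106.8,-73.2): print(go(c+.09*y+.0*x+[0,0,.155],xd))
E
```

```text
[[ 0.935  0.354 -0.   ]
 [ 0.354 -0.935  0.001]
 [ 0.    -0.002 -1.   ]]
[[ 0.    -0.965 -0.263  0.066]
 [ 1.     0.     0.001  0.   ]
 [-0.    -0.263  0.965 -0.145]
 [ 0.     0.     0.     1.   ]]
block [ 0.50333173 -0.0051027   0.105     ] [0.50317373 0.05274013 0.066     ]
scene block [ 0.50499385 -0.0043424   0.105     ]
(array([ 47.5 , -53.14,  -3.06]), np.float64(-86.07343699149654))
(array([ 47.5 , -53.14,  -3.06]), np.float64(93.92656300850346))
```

>>> {"name": "servo_tool", "arguments": {"increments": [[[0, 3, -3.5, 0, -8.5], [0, 6, -7, 0, -17], [0, 9.3, -10.5, 0, -25.5], [0, 12.5, -14, 0, -34], [0, 15.8, -17.7, 0, -42.5]]], "newtons": 60}}

```text
t: 0.65
tool_pos: [0.3065, -0.3613, 0.229]
tool_rot: [-2.671, -1.654, -0.0]
contact_force: [-0.2, 0.3, 0.3]
opening: 0.0122
grip_force: 0.0
```

>>> {"name": "servo_tool", "arguments": {"increments": [[[0, 4.7, -0.4, 0, -8.5], [0, 9.4, -0.8, 0, -17], [0, 14.1, -1.2, 0, -25.5], [0, 18.8, -1.6, 0, -34], [0, 23.5, -2, 0, -42.5]]]}}

```text
t: 1.15
tool_pos: [0.3945, -0.1423, 0.2293]
tool_rot: [1.889, 2.51, 0.0]
contact_force: [1.3, -0.3, 0.4]
opening: 0.0002
grip_force: 0.0
```

>>> {"name": "servo_tool", "arguments": {"increments": [[[0, 3.8, 2.9, 0, 0], [0, 7.6, 5.8, 0, 0], [0, 11.4, 8.7, 1, 0], [0, 15.2, 11.6, 2.5, 0], [0, 18.8, 14.6, 3.5, 0]]]}}

```text
t: 1.65
tool_pos: [0.4837, 0.0785, 0.1934]
tool_rot: [-1.895, -2.505, 0.001]
contact_force: [1.2, -0.9, 0.0]
opening: -0.0
grip_force: 0.0
```

Run:
```python
from h import *
P,A,o=tool();print(P,A.round(3),o['q'],o['t'],o['contact_force'])
c=np.array([.504,-.005,.105]);y=np.array([-.289,.957,0])
print(go(c+.09*y+[0,0,.085],106.8))
w=save('wrist','w1');cv2.imwrite('pics/w1b.png',cv2.resize(w['img'][:,:,::-1],(800,600),interpolation=cv2.INTER_CUBIC))
```

```text
[0.48370707 0.07853512 0.19341731] [[-0.272  0.962 -0.   ]
 [ 0.962  0.272 -0.   ]
 [-0.    -0.    -1.   ]] [ 9.05181715e-03 -2.54283216e-01  1.95831399e+00 -1.66573780e-04
  1.43799567e+00 -2.66204011e-01] 1.65 [ 1.21291293 -0.92922142  0.04226495]
(array([ 0.41, -0.48,  0.34]), np.float64(-1.0277374917441682))
```

View pics/w1b.png

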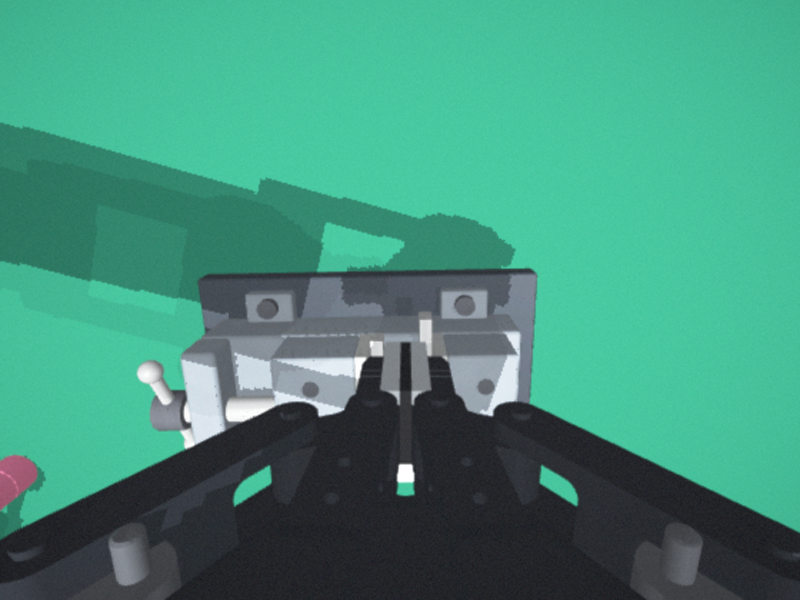

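The wrist view shows the gripper hiding the block, but the parallel's end is visible at (425,315), the plate's +y corners at (200,277) and (536,270), and the fixed jaw to the right of the strip.

Run:
```python
from h import *
t=load('t0');s=load('s0');w=load('w1')
for z in(.006,.012,.018):
  print(z,[px2w(t,u*.7,v*.7,z)[:2].round(4) for u,v in((319,254),(348,362))],[px2w(w,u*.7,v*.7,z)[:2].round(4) for u,v in((536,270),(200,277))])
  print('  strip end', px2w(t,215+93/5,160+197/5,z+.056)[:2].round(4),px2w(s,260+327/5,165+359/5,z+.056)[:2].round(4),px2w(w,425*.7,314*.7,z+.056)[:2].round(4))
  print('  jaw +x+y corner top: wrist',px2w(w,517*.7,354*.7,z+.078)[:2].round(4),'top',px2w(t,215+92/5,160+98/5,z+.078)[:2].round(4))
```

```text
0.006 [array([0.5816, 0.0953]), array([0.3396, 0.0231])] [array([0.5805, 0.096 ]), array([0.338 , 0.0217])]
  strip end [0.5025 0.0555] [0.4957 0.0574] [0.5025 0.0571]
  jaw +x+y corner top: wrist [0.5604 0.0546] top [0.5606 0.0563]
0.012 [array([0.5804, 0.0947]), array([0.3393, 0.0227])] [array([0.5784, 0.0968]), array([0.3403, 0.0239])]
  strip end [0.5015 0.055 ] [0.499  0.0576] [0.5016 0.0589]
  jaw +x+y corner top: wrist [0.5581 0.0566] top [0.5594 0.0558]
0.018 [array([0.5792, 0.0941]), array([0.3389, 0.0224])] [array([0.5763, 0.0977]), array([0.3426, 0.0261])]
  strip end [0.5006 0.0545] [0.5022 0.0577] [0.5008 0.0608]
  jaw +x+y corner top: wrist [0.5559 0.0587] top [0.5582 0.0553]
```

>>> {"name": "servo_tool", "arguments": {"increments": [[[0, 0, 1.4, 3, 1], [0, 0, 1.4, 7, 1], [0, 0, 1.4, 10.5, 1], [0, 0, 1.4, 12, 1], [0, 0, 1.4, 12, 1]]]}}

```text
t: 2.2
tool_pos: [0.4952, 0.08, 0.0717]
tool_rot: [-1.916, -2.484, 0.006]
contact_force: [0.5, 0.2, 0.6]
opening: 0.0001
grip_force: 0.0
```

>>> {"name": "servo_tool", "arguments": {"increments": [[[0, -0.5, 0, 0, 0], [0, -1, 0, 0, 0], [0, -1.4, 0, 0, 0], [0, -1.8, 0, 0, 0], [0, -2.2, 0, 0, 0]]]}}

```text
t: 2.7
tool_pos: [0.5036, 0.0583, 0.0752]
tool_rot: [1.918, 2.487, 0.001]
contact_force: [-0.0, 0.2, -0.0]
opening: 0.0003
grip_force: 0.0
```

>>> {"name": "servo_tool", "arguments": {"increments": [[[0, -0.2, 0, 0, 0], [0, -0.4, 0, 0, 0], [0, -0.6, 0, 0, 0], [0, -0.7, 0, 0, 0], [0, -0.7, 0, 0, 0]]]}}

```text
t: 3.2
tool_pos: [0.5041, 0.0542, 0.0744]
tool_rot: [-1.916, -2.484, -0.005]
contact_force: [-1.7, 7.9, 3.4]
opening: -0.0004
grip_force: 4.3
```

>>> {"name": "servo_tool", "arguments": {"increments": [[[0, 0, 0, 0, -1], [0, 0, 0, 0, -2], [0, -0.1, 0, 0, -2], [0, -0.2, 0, 0, -2], [0, -0.2, 0, 0, -2]]]}}

```text
t: 3.7
tool_pos: [0.5039, 0.0539, 0.0744]
tool_rot: [-1.87, -2.515, -0.007]
contact_force: [-5.2, 13.9, 5.8]
opening: -0.0002
grip_force: 7.3
```

>>> {"name": "servo_tool", "arguments": {"increments": [[[0, -0.1, 0, 0, 0], [0, -0.1, 0, 0, 0]]]}}

```text
t: 3.9
tool_pos: [0.5039, 0.0538, 0.0744]
tool_rot: [-1.869, -2.513, -0.009]
contact_force: [-5.5, 16.6, 6.6]
opening: -0.0001
grip_force: 8.9
```

Run:
```python
from h import *
a=save('scene','s1');b=save('top','t1');w=save('wrist','w2')
f=lambda i,x,y,w,h,W,H:cv2.resize(i[y:y+h,x:x+w,::-1],(W,H),interpolation=cv2.INTER_CUBIC)
cv2.imwrite('pics/c2.png',np.hstack([f(w['img'],200,170,160,160,400,400),f(a['img'],265,190,80,80,400,400)]))
```

```text
(no output)
```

View pics/c2.png

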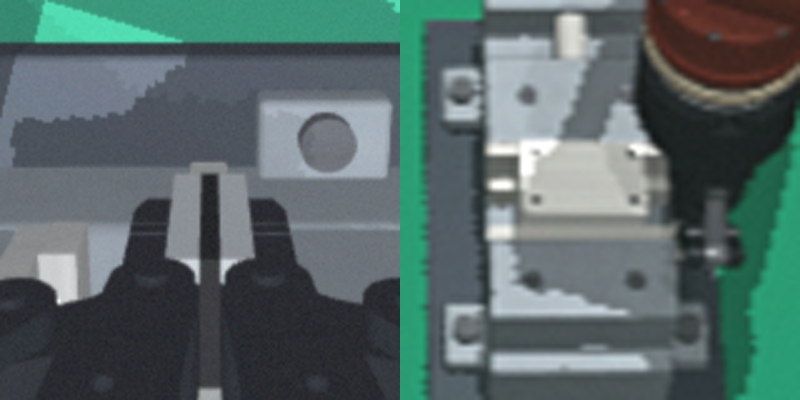

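Run:
```python
from h import *
w=load('w2');P=np.array(w['obs']['tool_pos']);A=R.from_rotvec(w['obs']['tool_rot']).as_matrix()
V=np.array([[.957,.289,0],[-.289,.957,0],[0,0,1]]);O=np.array([.505,-.0065,0])
print('tcp vise',V@(P-O), A.round(3))
for z in(.03,.049,.055,.065):print(z,[(V@(px2w(w,u,v,z)-O)).round(4) for u,v in((276,240),(276,235.4),(290.8,235.4))])
for q in([.011,0,.019],[.011,.0145,.019],[.011,-.0145,.019],[-.011,0,.019]):print(q,w2px(w,P+A@np.array(q)))
for y in(.045,.062):print('strip top end',w2px(w,O+V.T@[.0155,y,.065]))
print('jaw side top/bottom edges',[w2px(w,O+V.T@[.0155+.03,.045,z]) for z in(.087,.009)])
w=load('w1');print('old tip',w2px(w,w['obs']['tool_pos']+R.from_rotvec(w['obs']['tool_rot']).as_matrix()@np.array([.011,0,.019])))
```

```text
tcp vise [0.01637035 0.05802145 0.07437868] [[-0.288  0.958 -0.004]
 [ 0.958  0.288  0.01 ]
 [ 0.011 -0.001 -1.   ]]
0.03 [array([0.0109, 0.0482, 0.03  ]), array([0.0109, 0.0513, 0.03  ]), array([0.0204, 0.0513, 0.03  ])]
0.049 [array([0.0114, 0.0556, 0.049 ]), array([0.0114, 0.0585, 0.049 ]), array([0.0199, 0.0585, 0.049 ])]
0.055 [array([0.0116, 0.058 , 0.055 ]), array([0.0116, 0.0607, 0.055 ]), array([0.0198, 0.0607, 0.055 ])]
0.065 [array([0.0119, 0.0619, 0.065 ]), array([0.0119, 0.0645, 0.065 ]), array([0.0196, 0.0645, 0.065 ])]
[0.011, 0, 0.019] [284.60552362 221.00494074]
[0.011, 0.0145, 0.019] [311.22210543 221.01652923]
[0.011, -0.0145, 0.019] [257.98897468 220.99335226]
[-0.011, 0, 0.019] [284.55266571 258.08987698]
strip top end [283.00783051 269.69202959]
strip top end [282.97147809 239.91899664]
jaw side top/bottom edges [array([346.99760671, 291.25785843]), array([325.69184386, 233.31832936])]
old tip [284.59182049 220.98523857]
```

The picture shows the strip's end still visible beyond the fingertips (crop (208,168), in x exactly the strip), so the closed fingertips passed above it and stopped on the jaw. They are shorter than assumed, so I back off, go lower and push again.

>>> {"name": "servo_tool", "arguments": {"increments": [[[0, 1, 0, 0, 0], [0, 2.5, 0, 0, 0], [0, 3.5, 0, 0, 0], [0, 3.5, 0, 0.8, 0], [0, 3.5, 0, 1.5, 0]]]}}

```text
t: 4.55
tool_pos: [0.4954, 0.0828, 0.0588]
tool_rot: [1.873, 2.521, -0.0]
contact_force: [-0.3, -0.9, -0.7]
opening: 0.0001
grip_force: 0.0
```

>>> {"name": "servo_tool", "arguments": {"increments": [[[0, 0, 0, 0, 0], [0, -0.5, 0, 0, 0], [0, -0.9, 0, 0, 0], [0, -1.2, 0, 0, 0], [0, -1.4, 0, 0, 0]]]}}

```text
t: 5.05
tool_pos: [0.4999, 0.0687, 0.0597]
tool_rot: [1.875, 2.52, 0.001]
contact_force: [-0.0, 0.5, 0.5]
opening: 0.0
grip_force: 0.3
```

Run:
```python
from h import *
V=np.array([[.957,.289,0],[-.289,.957,0],[0,0,1]]);O=np.array([.505,-.0065,0])
w=save('wrist','w3');P=np.array(w['obs']['tool_pos']);print(V@(P-O),w['obs']['contact_force'])
cv2.imwrite('pics/c3.png',cv2.resize(w['img'][170:330,200:360,::-1],(480,480),interpolation=cv2.INTER_CUBIC))
```

```text
[0.01687197 0.07340421 0.05972733] [-0.00287732  0.46251733  0.54498926]
```

View pics/c3.png

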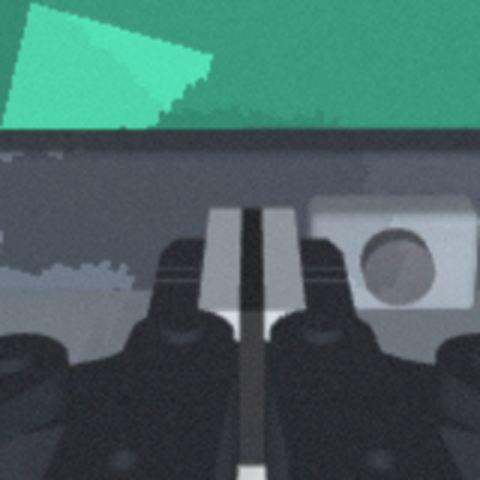

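The strip's end is no longer visible beyond the fingertips (crop (252,208)), so the fingers are behind it now. I push on to the jaw.

>>> {"name": "servo_tool", "arguments": {"increments": [[[0, -0.4, 0, 0, 0], [0, -0.8, 0, 0, 0], [0, -1.1, 0, 0, 0], [0, -1.4, 0, 0, 0], [0, -1.5, 0, 0, 0]]]}}

```text
t: 5.6
tool_pos: [0.5039, 0.0546, 0.0594]
tool_rot: [-1.875, -2.521, 0.0]
contact_force: [-0.1, 0.7, 0.4]
opening: -0.0001
grip_force: 0.3
```

>>> {"name": "servo_tool", "arguments": {"increments": [[[0, -0.1, 0, 0, 0], [0, -0.2, 0, 0, 0], [0, -0.3, 0, 0, 0], [0, -0.4, 0, 0, 0], [0, -0.4, 0, 0, 0]]]}}

```text
t: 6.1
tool_pos: [0.5041, 0.0541, 0.0594]
tool_rot: [-1.871, -2.516, -0.006]
contact_force: [-3.9, 12.8, 3.4]
opening: 0.0002
grip_force: 6.5
```

Run:
```python
from h import *
V=np.array([[.957,.289,0],[-.289,.957,0],[0,0,1]]);O=np.array([.505,-.0065,0])
w=save('wrist','w4');P=np.array(w['obs']['tool_pos']);print(V@(P-O),w['obs']['contact_force'])
```

```text
[0.01661485 0.058298   0.05944136] [-3.9094618  12.84365319  3.38800977]
```

>>> {"name": "servo_tool", "arguments": {"increments": [[[0, 1.5, 0, 0, 0], [0, 2.5, 0, -2, 0], [0, 2.5, 0, -6, 0], [0, 2.5, 0, -10, 0], [0, 2.5, 0, -14, 0]]]}}

```text
t: 6.65
tool_pos: [0.4973, 0.0752, 0.2006]
tool_rot: [1.874, 2.521, -0.002]
contact_force: [0.7, 0.1, 0.9]
opening: 0.0001
grip_force: 0.0
```

>>> {"name": "servo_tool", "arguments": {"increments": [[[0, -3.7, -2.7, 0, 8.5], [0, -7.4, -5.4, 0, 17], [3, -11.1, -8.1, 0, 25.5], [6, -14.7, -10.7, 0, 34], [6.5, -18.4, -13.4, 0, 42.5]]]}}

```text
t: 7.15
tool_pos: [0.4215, -0.1411, 0.1995]
tool_rot: [2.664, 1.662, -0.001]
contact_force: [1.2, -0.7, 0.3]
opening: 0.0428
grip_force: 0.0
```

>>> {"name": "servo_tool", "arguments": {"increments": [[[6.5, -4.5, 0.5, 0, 8.5], [6.5, -9, 1, 0, 17], [6.5, -13.5, 1.5, 0, 25.5], [6.5, -18.1, 2, 0, 34], [6.5, -22.6, 2.5, 0, 42.3]]]}}

```text
t: 7.65
tool_pos: [0.3456, -0.3558, 0.1994]
tool_rot: [3.085, 0.587, -0.001]
contact_force: [0.2, 0.0, 0.2]
opening: 0.0653
grip_force: 0.0
```

>>> {"name": "servo_tool", "arguments": {"increments": [[[6.5, 0, 0, 0, 0], [6.5, 0, 0, 0, 0]]]}}

```text
t: 7.85
tool_pos: [0.3462, -0.3545, 0.1991]
tool_rot: [-3.084, -0.596, 0.001]
contact_force: [-0.0, 0.6, 0.8]
opening: 0.0649
grip_force: 0.0
```

Run:
```python
from h import *
P,A,o=tool();print(P,A.round(3))
w=save('wrist','w5');s=save('scene','s2');t=save('top','t2')
f=lambda i,x,y,w,h,W,H:cv2.resize(i[y:y+h,x:x+w,::-1],(W,H),interpolation=cv2.INTER_CUBIC)
a=np.hstack([cv2.resize(w['img'][:,:,::-1],(480,360)),f(t['img'],225,165,64,72,320,360)])
b=f(s['img'],260,190,80,24,800,240)
cv2.imwrite('pics/c4.png',np.vstack([a,b]))
```

```text
[ 0.34620765 -0.35450688  0.19906882] [[ 0.928  0.372 -0.001]
 [ 0.372 -0.928  0.   ]
 [-0.    -0.001 -1.   ]]
```

View pics/c4.png

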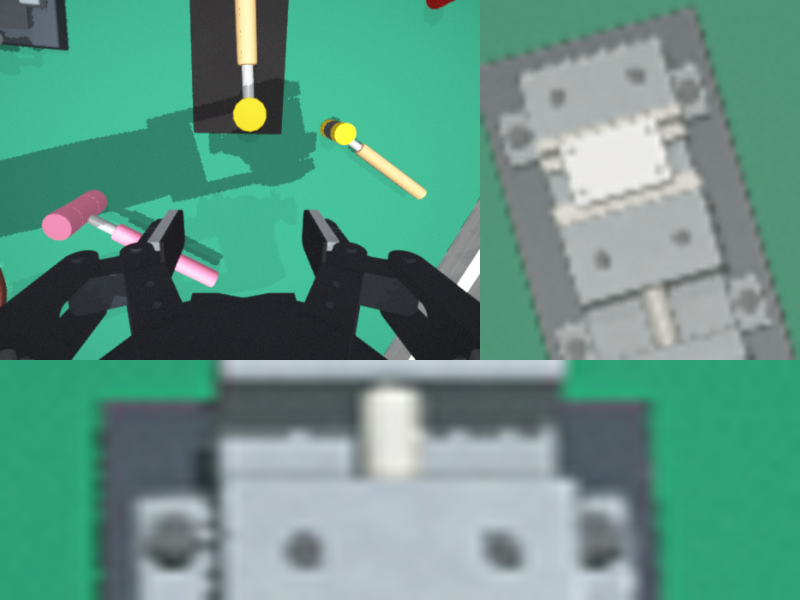

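The wrist view shows the chosen yellow mallet, head (250,115) in the crop, on its mat. The top crop shows the strip's end now at the jaw side, about (545,155).

Run:
```python
from h import *
w=load('w5');t=load('t2');k=560/480
V=np.array([[.957,.289,0],[-.289,.957,0],[0,0,1]]);O=np.array([.505,-.0055,0])
print('strip end',V@(px2w(t,225+62/5,165+156/5,.065)-O))
m=cv2.inRange(cv2.cvtColor(w['img'],cv2.COLOR_RGB2HSV),(24,150,120),(34,255,255))
n,l,st,c=cv2.connectedComponentsWithStats(m);
for i in range(1,n):
  if st[i][4]>200:print(st[i],c[i],px2w(w,*c[i],.083))
h=px2w(w,*c[np.argmax(st[1:,4])+1],.083);g=px2w(w,246*k,30*k,.0535)
print(h,g,a:=np.degrees(np.arctan2(*(g-h)[1::-1])),go([h[0],h[1],.066],a))
print([px2w(w,u*k,v*k,.003).round(4) for u,v in((193,132),(281,134))])
```

```text
strip end [0.02124087 0.04506767 0.065     ]
[ 272  114   39   40 1237] [290.92158448 133.27566694] [ 0.39722064 -0.34081107  0.083     ]
[386 143  29  26 601] [399.95174709 155.00499168] [ 0.41441988 -0.43039585  0.083     ]
[ 0.39722064 -0.34081107  0.083     ] [ 0.468744   -0.30875827  0.0535    ] 24.139274533918197 (array([ 5.1 ,  0.75, 13.32]), np.float64(-2.083724561617878))
[array([ 0.3477, -0.2869,  0.003 ]), array([ 0.3864, -0.39  ,  0.003 ])]
```

>>> {"name": "servo_tool", "arguments": {"increments": [[[6.5, 2.5, 0.4, 1, -2], [6.5, 5, 0.7, 3, -2], [6.5, 5, 0.7, 6, -2], [6.5, 5, 0.7, 9, -2], [6.5, 5, 0.7, 11, -2]]]}}

```text
t: 8.5
tool_pos: [0.3958, -0.3395, 0.0871]
tool_rot: [-3.07, -0.656, 0.002]
contact_force: [-0.8, 0.8, 0.5]
opening: 0.065
grip_force: 0.0
```

>>> {"name": "servo_tool", "arguments": {"increments": [[[6.5, 0, 0, 1.5, 0], [6.5, 0, 0, 3.1, 0], [6.5, 0, 0, 3.1, 0], [2.5, 0, 0, 3.1, 0], [2.5, 0, 0, 3.1, 0]]], "newtons": 100}}

```text
t: 9.0
tool_pos: [0.3965, -0.3426, 0.0599]
tool_rot: [3.071, 0.652, 0.002]
contact_force: [-0.8, -0.8, 0.0]
opening: 0.0367
grip_force: 0.0
```

>>> {"name": "servo_tool", "arguments": {"increments": [[[2.5, 0, 0, 0, 0], [2.5, 0, 0, 0, 0], [2.5, 0, 0, 0, 0], [2.5, 0, 0, 0, 0], [2.5, 0, 0, 0, 0]]]}}

```text
t: 9.5
tool_pos: [0.3965, -0.3428, 0.0604]
tool_rot: [3.071, 0.651, 0.002]
contact_force: [-0.6, 1.7, 5.6]
opening: 0.0286
grip_force: 98.4
```

>>> {"name": "servo_tool", "arguments": {"increments": [[[2.5, 0, 0, -2, 0], [2.5, 0, 0, -6, 0], [2.5, 0, 0, -10, 0], [2.5, 1.5, -2, -14, 0], [2.5, 4, -4.8, -14, 0]]]}}

```text
t: 10.0
tool_pos: [0.4151, -0.2849, 0.2058]
tool_rot: [3.064, 0.644, 0.011]
contact_force: [1.0, -0.6, -3.2]
opening: 0.0286
grip_force: 99.7
```

>>> {"name": "servo_tool", "arguments": {"increments": [[[2.5, 3, -3.6, 0, 0], [2.5, 6, -7.2, 0, 0], [2.5, 9, -10.8, 0, 0], [2.5, 12, -14.3, 0, 0], [2.5, 15, -17.9, 0, 0]]]}}

```text
t: 10.5
tool_pos: [0.4769, -0.0556, 0.1978]
tool_rot: [3.073, 0.651, -0.001]
contact_force: [1.5, -1.1, -3.1]
opening: 0.0293
grip_force: 99.7
```

>>> {"name": "servo_tool", "arguments": {"increments": [[[2.5, 2.5, -3, 0, 0], [2.5, 4, -4.8, 0, 0], [2.5, 4.8, -5.7, 0, 0], [2.5, 4.8, -5.7, 1, 0], [2.5, 4.8, -5.7, 2, 0]]]}}

```text
t: 11.0
tool_pos: [0.4977, 0.0133, 0.1774]
tool_rot: [3.073, 0.65, -0.001]
contact_force: [-0.3, 0.6, -3.7]
opening: 0.0288
grip_force: 99.6
```

Run:
```python
from h import *
P,A,o=tool();print(P,o['contact_force'],o['opening'],o['t'])
print(go([.4987,.0136,.175]))
s=save('scene','s3');t=save('top','t3')
f=lambda i,x,y,w,h,W,H:cv2.resize(i[y:y+h,x:x+w,::-1],(W,H),interpolation=cv2.INTER_CUBIC)
cv2.imwrite('pics/c5.png',f(s['img'],230,120,140,130,700,600))
```

```text
[0.49772878 0.01332592 0.17741813] [-0.26212931  0.5969622  -3.68012597] 0.028768279912907764 11.0
(array([0.1 , 0.01, 0.24]), None)
```

View pics/c5.png

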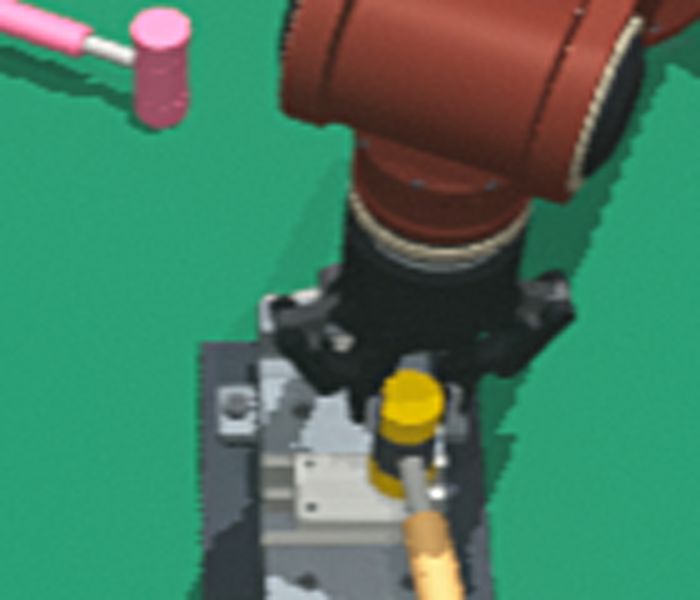

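The mallet is held upright by its head and its lower face is above the block's +y half (crop (405,490)). I descend gently.

>>> {"name": "servo_tool", "arguments": {"increments": [[[2.5, 0, 0, 0.2, 0], [2.5, 0, 0, 0.4, 0], [2.5, 0, 0, 0.6, 0], [2.5, 0, 0, 0.8, 0], [2.5, 0, 0, 0.9, 0]]]}}

```text
t: 11.6
tool_pos: [0.498, 0.0141, 0.1693]
tool_rot: [3.073, 0.651, 0.0]
contact_force: [0.0, 0.2, -3.3]
opening: 0.0292
grip_force: 99.6
```

>>> {"name": "servo_tool", "arguments": {"increments": [[[2.5, 0, 0, 0.1, 0], [2.5, 0, 0, 0.2, 0], [2.5, 0, 0, 0.3, 0], [2.5, 0, 0, 0.4, 0], [2.5, 0, 0, 0.5, 0]]]}}

```text
t: 12.1
tool_pos: [0.4985, 0.0143, 0.1657]
tool_rot: [-3.073, -0.651, -0.002]
contact_force: [-1.6, 2.2, 6.3]
opening: 0.0291
grip_force: 99.9
```

>>> {"name": "servo_tool", "arguments": {"increments": [[[2.5, 0, 0, 0.1, 0], [2.5, 0, 0, 0.2, 0], [2.5, 0, 0, 0.3, 0]]]}}

```text
t: 12.4
tool_pos: [0.499, 0.0145, 0.1644]
tool_rot: [-3.073, -0.651, -0.004]
contact_force: [-3.6, 2.1, 9.2]
opening: 0.0291
grip_force: 100.6
```

>>> {"name": "servo_tool", "arguments": {"increments": [[[2.5, 0, 0, 0.1, 0], [2.5, 0, 0, 0.2, 0], [2.5, 0, 0, 0.3, 0]]]}}

```text
t: 12.7
tool_pos: [0.499, 0.0145, 0.1615]
tool_rot: [-3.073, -0.652, -0.004]
contact_force: [-3.4, 2.0, 10.0]
opening: 0.0287
grip_force: 100.6
```

>>> {"name": "servo_tool", "arguments": {"increments": [[[2.5, 0, 0, 0.1, 0], [2.5, 0, 0, 0.2, 0], [2.5, 0, 0, 0.3, 0], [2.5, 0, 0, 0.4, 0], [2.5, 0, 0, 0.4, 0]]]}}

```text
t: 13.2
tool_pos: [0.4999, 0.0148, 0.1605]
tool_rot: [-3.073, -0.652, -0.007]
contact_force: [-9.0, 3.3, 21.3]
opening: 0.0287
grip_force: 102.1
```

>>> {"name": "servo_tool", "arguments": {"increments": [[[2.5, 0, 0, -0.5, 0], [2.5, 0, 0, -1.5, 0], [2.5, -0.5, 2, -1.5, 0], [2.5, -0.5, 4, -1.5, 0], [2.5, -0.5, 4, -1.5, 0]]]}}

```text
t: 13.7
tool_pos: [0.51, -0.0261, 0.1691]
tool_rot: [3.073, 0.648, -0.001]
contact_force: [-0.9, 0.6, -4.0]
opening: 0.0287
grip_force: 99.9
```

Run:
```python
from h import *
P,A,o=tool();print(P,o['contact_force'],o['t'])
print(go([.5103,-.0246,.162]))
```

```text
[ 0.5099846  -0.0261148   0.16909039] [-0.91726607  0.56229668 -4.02293815] 13.7
(array([ 0.09, -0.13,  0.71]), None)
```

>>> {"name": "servo_tool", "arguments": {"increments": [[[2.5, 0, 0, 0.1, 0], [2.5, 0, 0, 0.2, 0], [2.5, 0, 0, 0.3, 0], [2.5, 0, 0, 0.4, 0]]]}}

```text
t: 14.1
tool_pos: [0.5094, -0.024, 0.1651]
tool_rot: [-3.073, -0.652, 0.0]
contact_force: [0.2, 0.8, -4.2]
opening: 0.0292
grip_force: 99.9
```

>>> {"name": "servo_tool", "arguments": {"increments": [[[2.5, 0, 0, 0.1, 0], [2.5, 0, 0, 0.2, 0], [2.5, 0, 0, 0.3, 0], [2.5, 0, 0, 0.4, 0]]]}}

```text
t: 14.5
tool_pos: [0.5098, -0.0244, 0.1618]
tool_rot: [3.073, 0.651, 0.001]
contact_force: [-0.6, 0.6, 1.6]
opening: 0.0291
grip_force: 100.0
```

>>> {"name": "servo_tool", "arguments": {"increments": [[[2.5, 0, 0, 0.1, 0], [2.5, 0, 0, 0.2, 0], [2.5, 0, 0, 0.3, 0]]]}}

```text
t: 14.8
tool_pos: [0.5106, -0.0247, 0.1609]
tool_rot: [3.072, 0.651, 0.003]
contact_force: [-3.5, 0.5, 9.1]
opening: 0.0291
grip_force: 101.0
```

>>> {"name": "servo_tool", "arguments": {"increments": [[[2.5, 0, 0, 0.1, 0], [2.5, 0, 0, 0.2, 0], [2.5, 0, 0, 0.3, 0]]]}}

```text
t: 15.1
tool_pos: [0.5112, -0.0248, 0.16]
tool_rot: [3.072, 0.651, 0.005]
contact_force: [-8.0, 1.0, 19.0]
opening: 0.0289
grip_force: 102.4
```

>>> {"name": "servo_tool", "arguments": {"increments": [[[2.5, 0, 0, 0.1, 0], [2.5, 0, 0, 0.2, 0], [2.5, 0, 0, 0.2, 0]]]}}

```text
t: 15.4
tool_pos: [0.5117, -0.0248, 0.16]
tool_rot: [3.071, 0.651, 0.007]
contact_force: [-9.5, 2.5, 22.2]
opening: 0.0289
grip_force: 103.0
```

>>> {"name": "servo_tool", "arguments": {"increments": [[[2.5, 0, 0, 0.1, 0], [2.5, 0, 0, 0.1, 0], [2.5, 0, 0, 0.1, 0], [2.5, 0, 0, 0.1, 0], [2.5, 0, 0, 0.1, 0]]]}}

```text
t: 15.9
tool_pos: [0.5119, -0.0248, 0.16]
tool_rot: [3.071, 0.651, 0.007]
contact_force: [-12.1, 2.2, 26.0]
opening: 0.0286
grip_force: 103.5
```

>>> {"name": "servo_tool", "arguments": {"increments": [[[2.5, 0, 0, 0, 0], [2.5, 0, 0, 0, 0], [2.5, 0, 0, 0, 0], [2.5, 0, 0, 0, 0], [2.5, 0, 0, 0, 0]]]}}

```text
t: 16.4
tool_pos: [0.5119, -0.0248, 0.16]
tool_rot: [3.071, 0.651, 0.007]
contact_force: [-11.2, 1.5, 25.7]
opening: 0.029
grip_force: 103.5
```

>>> {"name": "servo_tool", "arguments": {"increments": [[[2.5, 0, 0, -0.6, 0], [2.5, 0, 0, -1.8, 0], [2.5, 0.3, -2, -1.8, 0], [2.5, 0.3, -4, -1.8, 0], [2.5, 0.3, -4, -1.5, 0]]]}}

```text
t: 16.9
tool_pos: [0.4953, 0.0148, 0.1669]
tool_rot: [-3.072, -0.654, 0.001]
contact_force: [-0.6, -0.2, -3.6]
opening: 0.0288
grip_force: 100.1
```

>>> {"name": "servo_tool", "arguments": {"increments": [[[2.5, 0, 0, 0.1, 0], [2.5, 0, 0, 0.2, 0], [2.5, 0, 0, 0.3, 0], [2.5, 0, 0, 0.4, 0], [2.5, 0, 0, 0.5, 0]]]}}

```text
t: 17.4
tool_pos: [0.4963, 0.013, 0.1623]
tool_rot: [3.073, 0.65, -0.0]
contact_force: [0.4, -0.4, -3.1]
opening: 0.0293
grip_force: 100.1
```

>>> {"name": "servo_tool", "arguments": {"increments": [[[2.5, 0, 0, 0.1, 0], [2.5, 0, 0, 0.2, 0], [2.5, 0, 0, 0.3, 0], [2.5, 0, 0, 0.4, 0]]]}}

```text
t: 17.8
tool_pos: [0.4969, 0.0135, 0.1603]
tool_rot: [3.073, 0.651, 0.002]
contact_force: [-4.2, 1.5, 7.9]
opening: 0.029
grip_force: 101.0
```

>>> {"name": "servo_tool", "arguments": {"increments": [[[2.5, 0, 0, 0.1, 0], [2.5, 0, 0, 0.2, 0], [2.5, 0, 0, 0.3, 0], [2.5, 0, 0, 0.3, 0]]]}}

```text
t: 18.2
tool_pos: [0.4976, 0.0137, 0.1602]
tool_rot: [-3.073, -0.652, -0.005]
contact_force: [-7.5, 2.5, 17.2]
opening: 0.0291
grip_force: 102.5
```

>>> {"name": "servo_tool", "arguments": {"increments": [[[2.5, 0, 0, 0.1, 0], [2.5, 0, 0, 0.2, 0], [2.5, 0, 0, 0.2, 0], [2.5, 0, 0, 0.2, 0], [2.5, 0, 0, 0.2, 0]]]}}

```text
t: 18.7
tool_pos: [0.4981, 0.0139, 0.1602]
tool_rot: [-3.073, -0.652, -0.007]
contact_force: [-10.5, 2.4, 23.5]
opening: 0.0292
grip_force: 103.3
```

Run:
```python
from h import *
s=save('scene','s4')
cv2.imwrite('pics/c6.png',cv2.resize(s['img'][165:285,255:345,::-1],(450,600),interpolation=cv2.INTER_CUBIC))
V=np.array([[.957,.289,0],[-.289,.957,0],[0,0,1]])
# predicted block-top corners for zp 9 and 17 mm, and height 86
for zp in(.009,.017):
  for h in(.086,.092):
    print(zp,h,[((w2px(s,np.array([.5045,-.0055,0])+V.T@[x,y,zp+h])-[255,165])*5).round() for x,y in((.02,-.03),(.02,.03),(-.02,-.03))],
   'jaw',((w2px(s,np.array([.5045,-.0055,0])+V.T@[.02,-.045,zp+.078])-[255,165])*5).round())
```

```text
0.009 0.086 [array([170., 347.]), array([293., 346.]), array([168., 275.])] jaw [139. 354.]
0.009 0.092 [array([170., 341.]), array([294., 340.]), array([168., 269.])] jaw [139. 354.]
0.017 0.086 [array([170., 339.]), array([294., 338.]), array([168., 267.])] jaw [139. 347.]
0.017 0.092 [array([171., 333.]), array([295., 333.]), array([169., 261.])] jaw [139. 347.]
```

View pics/c6.png

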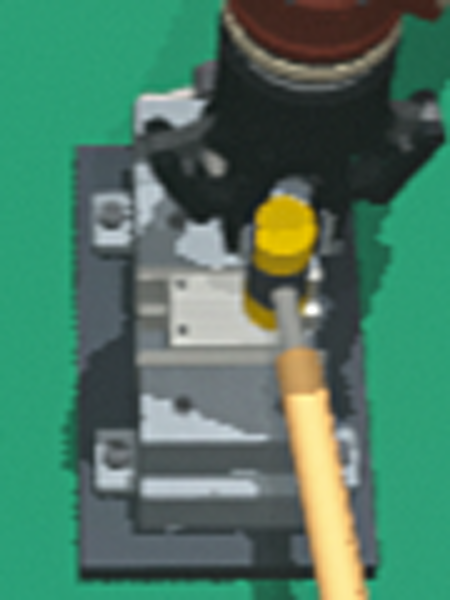

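The crop shows the block's corner (170,347) only about 6 px above the jaw edge (139,353), where 7 px is expected when seated (14 px at the start). Both ends held about 27–30 N without moving. I take the mallet back.

>>> {"name": "servo_tool", "arguments": {"increments": [[[2.5, 0, 0, -1, 0], [2.5, 0, 0, -3, 0], [2.5, 0, 0, -5, 0], [2.5, -1.5, 2, -6, 0], [2.5, -4, 5, -6, 0]]]}}

```text
t: 19.25
tool_pos: [0.4811, -0.0484, 0.2153]
tool_rot: [3.071, 0.657, 0.006]
contact_force: [-0.2, -1.1, -3.4]
opening: 0.029
grip_force: 100.0
```

>>> {"name": "servo_tool", "arguments": {"increments": [[[2.5, -2.8, 3.7, 0, 0], [2.5, -5.6, 7.4, 0, 0], [2.5, -8.4, 11.1, 0, 0], [2.5, -11.2, 14.8, 0, 0], [2.5, -14, 18.4, 0, 0]]]}}

```text
t: 19.75
tool_pos: [0.4256, -0.2753, 0.2128]
tool_rot: [-3.073, -0.651, 0.0]
contact_force: [0.4, -0.2, -3.1]
opening: 0.0287
grip_force: 99.9
```

>>> {"name": "servo_tool", "arguments": {"increments": [[[2.5, -2, 2.6, 0, 0], [2.5, -3.3, 4.4, 0, 0], [2.5, -3.8, 5.1, 0, 0], [2.5, -3.8, 5.1, 0, 0]]]}}

```text
t: 20.15
tool_pos: [0.4121, -0.336, 0.2127]
tool_rot: [-3.073, -0.649, 0.001]
contact_force: [0.5, 0.8, -2.7]
opening: 0.0289
grip_force: 100.0
```

Run:
```python
from h import *
P,A,o=tool();print(P,o['contact_force'],o['opening'],o['t'])
print(go([.416,-.334,.080],22))
```

```text
[ 0.41211458 -0.33604455  0.21272499] [ 0.54529112  0.84523773 -2.72066788] 0.02886367124237235 20.15
(array([ 0.44, -0.02, 13.27]), np.float64(1.8399987444224153))
```

>>> {"name": "servo_tool", "arguments": {"increments": [[[2.5, 0.4, 0, 3, 2], [2.5, 0.4, 0, 6, 2], [2.5, 0.4, 0, 9, 2], [2.5, 0.4, 0, 11.5, 2], [2.5, 0.4, 0, 13, 2]]]}}

```text
t: 20.65
tool_pos: [0.4156, -0.3313, 0.0806]
tool_rot: [-3.08, -0.599, 0.003]
contact_force: [-0.5, -0.4, -3.8]
opening: 0.0292
grip_force: 100.0
```

>>> {"name": "servo_tool", "arguments": {"increments": [[[2.5, 0, 0, 0.2, 0], [2.5, 0, 0, 0.4, 0], [2.5, 0, 0, 0.6, 0], [2.5, 0, 0, 0.8, 0], [2.5, 0, 0, 1, 0]]]}}

```text
t: 21.15
tool_pos: [0.4167, -0.3346, 0.0744]
tool_rot: [3.083, 0.597, 0.002]
contact_force: [-0.1, -1.0, -3.7]
opening: 0.0287
grip_force: 99.9
```

>>> {"name": "servo_tool", "arguments": {"increments": [[[2.5, 0, 0, 0.15, 0], [2.5, 0, 0, 0.3, 0], [2.5, 0, 0, 0.45, 0], [2.5, 0, 0, 0.6, 0], [2.5, 0, 0, 0.7, 0]]]}}

```text
t: 21.65
tool_pos: [0.4161, -0.3339, 0.0662]
tool_rot: [-3.084, -0.598, 0.0]
contact_force: [0.4, -0.6, -4.2]
opening: 0.0289
grip_force: 99.9
```

>>> {"name": "servo_tool", "arguments": {"increments": [[[2.5, 0, 0, 0.1, 0], [2.5, 0, 0, 0.2, 0], [2.5, 0, 0, 0.3, 0], [2.5, 0, 0, 0.4, 0], [2.5, 0, 0, 0.4, 0]]]}}

```text
t: 22.15
tool_pos: [0.4161, -0.3339, 0.0622]
tool_rot: [-3.084, -0.598, 0.0]
contact_force: [-0.4, -0.5, -4.3]
opening: 0.0292
grip_force: 99.9
```

>>> {"name": "servo_tool", "arguments": {"increments": [[[2.5, 0, 0, 0.1, 0], [2.5, 0, 0, 0.2, 0], [2.5, 0, 0, 0.2, 0]]]}}

```text
t: 22.45
tool_pos: [0.4163, -0.334, 0.0606]
tool_rot: [3.084, 0.598, 0.0]
contact_force: [0.4, 0.4, -2.8]
opening: 0.029
grip_force: 100.4
```

>>> {"name": "servo_tool", "arguments": {"increments": [[[2.5, 0, 0, 0.1, 0], [5, 0, 0, 0.1, 0], [6.5, 0, 0, 0.1, 0], [6.5, 0, 0, 0.1, 0], [6.5, 0, 0, 0, 0]]]}}

```text
t: 22.95
tool_pos: [0.4162, -0.334, 0.0605]
tool_rot: [3.084, 0.597, 0.0]
contact_force: [-0.2, 0.6, -0.4]
opening: 0.0649
grip_force: 0.0
```

>>> {"name": "servo_tool", "arguments": {"increments": [[[6.5, 0, 0, -2, 0], [6.5, 0, 0, -5, 0], [6.5, 0, 0, -9, 0], [6.5, 0, 0, -13, 0], [6.5, -4, 0, -16, 0]]]}}

```text
t: 23.45
tool_pos: [0.3814, -0.3487, 0.2238]
tool_rot: [3.08, 0.604, 0.005]
contact_force: [-0.7, -1.6, 1.1]
opening: 0.0649
grip_force: 0.0
```

Run:
```python
from h import *
s=save('scene','s5');t=save('top','t5');w=save('wrist','w6');o=load('s0');t0=load('t0')
f=lambda i,x,y,w,h,W,H:cv2.resize(i[y:y+h,x:x+w,::-1],(W,H),interpolation=cv2.INTER_CUBIC)
print(s['obs']['tool_pos'],s['obs']['contact_force'])
a=np.hstack([f(o['img'],278,208,50,38,400,304),f(s['img'],278,208,50,38,400,304)])
b=np.hstack([f(t['img'],225,170,50,37,400,296),f(w['img'],0,0,560,420,400,296)])
cv2.imwrite('pics/c7.png',np.vstack([a,b]))
```

```text
[ 0.38135102 -0.34869516  0.22380565] [-0.68089325 -1.5874443   1.13766305]
```

View pics/c7.png

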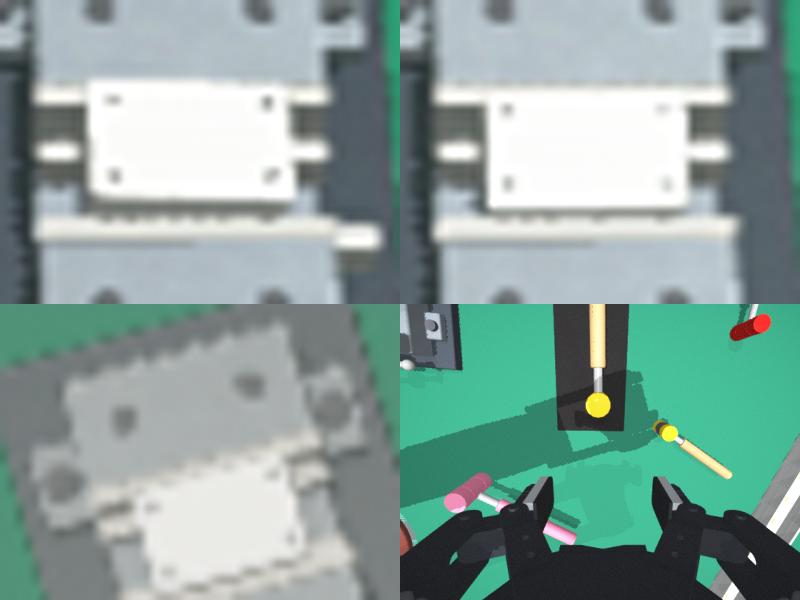

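The final picture shows the block's front edge level ((487,208) to (688,208)) and just above the jaw edge, and the strip's end flush at (740,225). The mallet stands on its mat, head (598,405) in the lower right. I hand the job in.

```bash
python3 -c "
from h import *
print(ctrl.finish_job())"
```

```text
the job is handed in; nothing more can be done
None
```

I handed the job in at about 24 s of the 72 s allowed; the hand-in returned no verdict. The slid-out parallel is back flush and the block sits level, holding about 27–30 N at each end without moving. The mallet is back standing on its mat, and the spool, screwdriver and caliper were not touched.

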